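# Hang a slide basket to drain on the drip rail

## Robot

A 7-joint arm with a two-finger parallel gripper is mounted at the origin on the work surface. World frame = base frame: x ahead of the robot, y to its left, z up, the work surface at z = 0. Lengths are in mm, angles in degrees, forces in N, time in s.
With the tool pointing down it reaches from about 400 to 750 mm from the base axis. Payload 19.5 kg.
Tool frame: the origin (TCP) lies on the mounting face of the last link; the fingertips stand 173 mm ahead of it and the grasp point (between the pads) lies 155 mm ahead of it (robot.grip_point_offset is the distance from the TCP to the grasp point, in mm); z points along the fingers, y is the line along which they close (so a half turn about z gives the same grasp; the last joint's range is limited). The gripper opens to 85 mm and grips with 20 to 120 N. Pads are 22 mm wide; open, the fingers measure 114 mm over their backs; the gripper's body (76 mm by 85 mm) begins 54 mm behind the grasp point. The pads swing forward as they close: fully open they stand 13 mm farther back than shut.
Start: joints at [63.73, 40.479, -1.581, 85.061, 1.261, 54.483, -4.326], TCP at [232.778, -525.766, 404.668] pointing down, gripper open.
Joint ranges: [-155.06, 155.06], [-18.47, 123.98], [-90, 86.84], [0, 140.48], [-83.41, 263.41], [0, 116], [-161.91, 161.91]. Speed limits (degrees/s): [108.29, 108.29, 147.25, 147.25, 172.46, 172.46, 172.46].

## Interface

Orientations are given as a 3x3 rotation matrix whose columns are the frame's x, y, z axes.
In Python, from station import robot gives the robot as it stands. The module is installed in compiled form; this text tells all that it offers.
- The arm moves only by the tool servo_tool, never from a script. Its argument "deltas" is a list of rows, each a list of 5 numbers: the closure, from -1 (fully open) to 1 (shut), so that 0 is half open, then the shift along the tool's x, y, z in units of 3 cm (1.0 is 3 cm), then the turn about the tool's z in units of 4 degrees (1.0 is 4 degrees). In form: [[hand, x, y, z, roll], ...]. A call has 1 to 12 rows; each row shifts and turns the commanded pose from where the row before left it, along the tool's axes as they then stand; what a row does not reach is not made up. A row lasts 1/12 s, in which the tool goes at most 41.7 mm and 7.16 degrees, less where a joint would pass 70% of its speed; a pose out of reach is approached as far as the arm can. A call with a number of a shift or a turn outside -1 to 1 is refused whole. A call with a gripper value outside its range is refused whole. The fingers move at their own pace and stop on an object; "squeeze" is the grip in N (left out, the last holds). Time passes only in rows, so rows that do not move let the fingers close. It gives the time, the measured TCP pose, the force, the opening and the grip force at its end, in the units of the state.
- robot.get_state(): the state, without advancing time (a new reading comes with each control period).
- robot.capture(name): name is "scene" or "top" or "wrist"; returns a dict with "color" (384x512x3 uint8, blue, green, red), "mtx" (3x3 intrinsics, pixels), "rvec" (rotation vector, rad) and "tvec" (3), from world to camera coordinates, as OpenCV has them. Camera axes: x right, y down, z forward; pixel columns grow to the right and rows downward; lengths in mm; the calibration is good to about 2 mm. A picture is of the moment at which its call begins. There is no depth.
- robot.hand_in(): hands the job in; it is judged then, once.
The state is a dict: "t": time; "joints": joint angles; "joint_vel": joint speeds; "joint_torque": joint torques, N m; "position": TCP position; "orientation": TCP orientation; "ft_force": force on the tool from outside, world axes, zero at the start; "wrist_torque": the same for the moment, N m; "width": finger opening in mm; "grip_force": force on a finger pad.
Only numpy, scipy, OpenCV 4.12 (cv2) and the standard library are available. Lean on these libraries where they do the work, as an engineer would, in place of code of your own. Each camera call takes 0.05 s, during which the arm holds its last target. There are 200 camera calls.

## Task

Take the S-hook out of its block and hook it over the white-sleeved drip rail, feeling along the sleeve for its one narrow neck until the hook has dropped fully into it, and let the hook go. Then lift the slide basket by its front handle, keep it upright, and hang it by its top bar in the hook's lower curl so that it hangs free over the tray. Work gently (a few newtons are enough; never push the hook or the basket hard against anything), and leave everything else on the bench where it stands.

Things in the scene. Friction and masses are not known exactly. Their poses are not given: they have to be found in the camera images.
- rail_mid (a point): Axis of the horizontal drip rail, midway between its posts, 275 mm high at rest; x across, y along it, z up. A 9 mm steel rod wears a white 20 mm thick sleeve, all but one 14 mm wide neck of bare rod, centred anywhere from y = -30 to +30 mm: not measured, to be felt. A hook on the sleeve drops 5.5 mm into the neck, where the sleeve's hard ends hold it.
- rail (a joint): How far the sprung rail is pressed down (m, 0 at rest). It starts to sink under about 3.5 N, then takes 0.5 N more per mm, to a hard stop at 20 mm, and springs back when relieved. The hook must not press on the rail or on the sleeve's ends with more than 20 N.
- rack: Fixed steel rack that bears the rail; origin on the bench below rail_mid, axes as there. Posts at y = -145 and +145 mm (22 mm along y, 26 mm along x) reach 307 mm high. A drip tray under the rail is 110 mm along x, its rim 24 mm high.
- holder: Fixed grey block, 75 x 55 x 36 mm, origin under its centre. The S-hook stands upright in its slot, 28 mm deep, and lifts straight out.
- hook_grip (a point): Middle of the white grip tab (28 mm along x, 8 mm thick along y, from 24 mm below this point to 20 mm above) on top of the S-hook: 6 mm steel wire bent in its x-z plane, 169 mm tall, 60 g. z up; the lower curl opens on the -x side of the shank. On the rail, its x must point as the rail's x.
- hook_saddle (a point): Underside of the middle of the hook's upper curl, where the rail bears, 30 mm below hook_grip. The curl is 28 mm wide inside, wire 6 mm: its tip, at x = +17 mm, ends 17 mm below this point; the shank goes straight down at x = -17 mm to 42 mm below, then slants to +x. So the rail goes in from the hook's +x side, under the tip, then up. Seated, it is 4.5 mm above the rail's axis; on the sleeve 10 mm.
- hook_curl (a point): Where the centre of a 6 mm bar lies when resting in the hook's lower curl, 110 mm below hook_saddle. The curl is 22 mm wide inside (x = -11 to +11 mm) and opens upward; its tip, at x = -14 mm, ends 17 mm above this point. The shank slants from x = +14 mm (8 mm above) to x = -17 mm (68 mm above).
- basket_bar (a point): Middle of the top bar (6 mm thick, 78 mm along y) of the steel slide basket, 120 mm above its underside, on uprights at y = -39 and +39 mm. The basket is 70 mm along x, 84 mm along y, 42 mm high, about 0.22 kg, holding glass slides. z up; its handle is on its -x side. When hung, its x points as the rail's x.
- basket_handle (a point): Grip point of the basket's upright white handle, 70 mm to -x of the bar and 54 mm below it: a plate 10 mm thick along y, 24 mm along x, from 30 mm below this point to 20 mm above. Close on it along y; a gripper leaning back some 25 degrees towards -x stays clear of the rail.
- beaker: Glass beaker, 68 mm across, 85 mm high, origin under its centre. Leave alone.
- reagent: Brown bottle, 64 mm across, 140 mm high, origin under its centre. Leave alone.
- petri: Clear dish, 90 mm across, 16 mm high, origin under its centre. Leave alone.
- slidebox: Flat plastic box 85 x 60 x 32 mm, origin under its centre. Leave alone.
- jar: Small jar, 52 mm across, 60 mm high, origin under its centre. Leave alone.
Mind the look-alikes: they are no part of the job. Of the things that look like the part that bears basket_bar, the larger one is meant.

How it is judged (in metres and radians):
On the way, in this order (a step that is already met when the one before it is completed fails the run):
1. the hook sits in the neck of the rail, let go (z of hook_saddle in the frame of rail_mid between 0.001 and 0.0075 m and x of hook_saddle in the frame of rail_mid between -0.008 and 0.008 m and y of hook_saddle in the frame of rail_mid between -0.06 and 0.06 m and angle between hook_saddle's own z axis and vertical below 0.3 rad and contact force between the fingers and hook below 0.1 N), for 0.3 s.
2. the basket's bar lies in the hook's lower curl, the hook still in the neck (z of hook_saddle in the frame of rail_mid between 0.001 and 0.0075 m and x of hook_saddle in the frame of rail_mid between -0.008 and 0.008 m and y of hook_saddle in the frame of rail_mid between -0.06 and 0.06 m and angle between hook_saddle's own z axis and vertical below 0.3 rad and distance between basket_bar and hook_curl below 0.01 m and contact force between basket and hook above 1 N and angle between basket_bar's own z axis and vertical below 0.2 rad), for 0.2 s.
At the end, for the whole second after the job is handed in: Hook in the neck (saddle under 7.5 mm above the rail axis, within 8 mm across, tilt under 0.3 rad), basket bar within 10 mm of hook_curl and carried by the hook (over 1 N), basket tilt under 0.2 rad, clear of the rack; both released and under 60 mm/s (all of step 2 and contact force between the fingers and hook below 0.1 N and contact force between the fingers and basket below 0.1 N and linear speed of each of basket, hook below 0.06 m/s and contact force between basket and rack below 0.1 N); the robot touches nothing.
It fails at once if the hook presses on the rail or its sleeve with more than 20 N (contact force between hook and rail above 20 N).
It fails at once if the basket presses on the hook with more than 20 N (contact force between basket and hook above 20 N).
It fails at once if the basket strikes or presses the rail or rack with more than 15 N (contact force between basket and rack above 15 N).
It fails at once if the basket tips by more than 0.5 rad (angle between basket_bar's own z axis and vertical above 0.5 rad).
It fails at once if another thing on the bench is moved by more than 30 mm (distance of any of beaker, reagent, petri, slidebox, jar from where it was at the start of the episode above 0.03 m).
It also fails if it takes over 72 s, if anything falls off the work surface, if the arm or the gripper's body presses on something with over 40 N, if the wrist force passes 120 N, or if a joint passes its speed limit or range.

## Working session

There is one attempt and no reset: what is moved stays moved. The work goes in short steps, Python scripts to look and compute and a tool call to move; the robot and the scene stay as the last step left them, time stands still between calls to the robot, and variables do not carry over. Pictures are saved under pics/ and viewed, at most 10 in all, crops included, and the job is handed in when it is done.

Besides the shell and the picture viewer there is one more tool, called after ">>>" by a JSON object that holds its "api" and its "payload", one argument or row to a line. servo_tool: Moves the arm, as the interface text tells. Shifts and turns lie within -1 to 1; 1 stands for 3 cm of shift or 4 degrees of turn. Its arguments: {"type":"object","properties":{"deltas":{"type":"array","items":{"type":"array","items":{"type":"number","minimum":-1,"maximum":1}}},"squeeze":{"type":"number"}},"required":["deltas"]}

```bash
mkdir -p pics; cat > h.py <<'E'
import numpy as np, cv2
from station import robot
def cap(n,f=None):
    c=robot.capture(n)
    if f: cv2.imwrite('pics/'+f+'.png',c['color'])
    return c
def ray(c,u,v):
    R=cv2.Rodrigues(np.array(c['rvec'],float))[0]; t=np.array(c['tvec'],float).ravel()
    d=R.T@np.linalg.inv(c['mtx'])@np.array([u,v,1.]); o=-R.T@t
    return o,d/np.linalg.norm(d)
def onz(c,u,v,z):
    o,d=ray(c,u,v); return (o+d*(z-o[2])/d[2]).round(1)
def tri(*crs):
    A=0;b=0
    for o,d in crs:
        P=np.eye(3)-np.outer(d,d); A=A+P; b=b+P@o
    return np.linalg.solve(A,b).round(1)
def proj(c,p):
    return cv2.projectPoints(np.array(p,float).reshape(-1,1,3),np.array(c['rvec'],float),np.array(c['tvec'],float),c['mtx'],None)[0].reshape(-1,2).round(1)
E
python3 - <<'E'
from h import *
import pickle
a=cap('scene','scene');b=cap('top','top')
pickle.dump((a,b),open('c.pkl','wb'))
for c in(a,b): print(ray(c,256,192))
s=robot.get_state();print(s['t'],s['position'],s['orientation'],s['width'])
E
```

```text
(array([1402.66978388,  539.03261791,  854.9609912 ]), array([-0.68291821, -0.48280074, -0.54820267]))
(array([ 295.51791183,  -30.38111426, 1389.23334335]), array([ 0.18374856, -0.01948306, -0.98278018]))
0.1 [ 232.74850158 -525.72620601  404.29157651] [[ 9.14407870e-01  4.04793860e-01 -4.22625145e-04]
 [ 4.04794077e-01 -9.14407510e-01  8.13232551e-04]
 [-5.72600625e-05 -9.14702400e-04 -9.99999580e-01]] 85.43319023281181
```

View pics/scene.png

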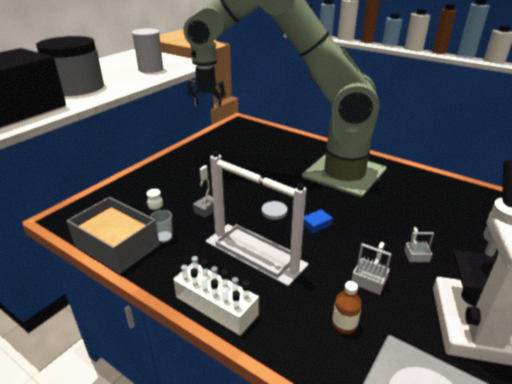

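View pics/top.png

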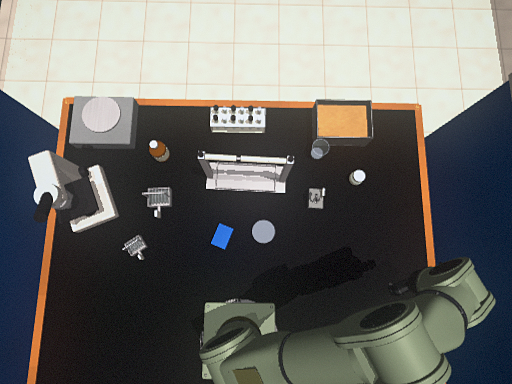

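The scene view shows the rail between its posts at (215,165)–(302,190), the hook block at (205,205), the large basket at (373,270), a small look-alike at (418,247) and the reagent bottle at (347,308). In the top view the block is at (316,197), the basket at (158,196) and the rail along row ~157, with image up = +x and image left = +y.

```bash
python3 - <<'E'
from h import *
import pickle
a,b=pickle.load(open('c.pkl','rb'))
cv2.imwrite('pics/t2.png',cv2.resize(b['color'][135:265,138:338],None,fx=4,fy=4,interpolation=cv2.INTER_CUBIC))
x=cv2.resize(a['color'][150:290,185:315],None,fx=4,fy=4,interpolation=cv2.INTER_CUBIC)
y=cv2.resize(a['color'][225:365,330:400],None,fx=4,fy=4,interpolation=cv2.INTER_CUBIC)
cv2.imwrite('pics/s2.png',np.hstack([x,y]))
E
```

```text
(no output)
```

View pics/t2.png

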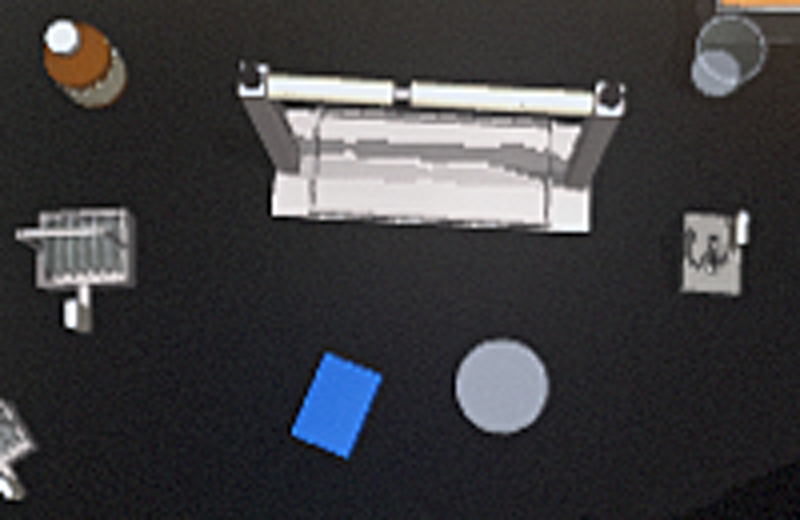

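View pics/s2.png

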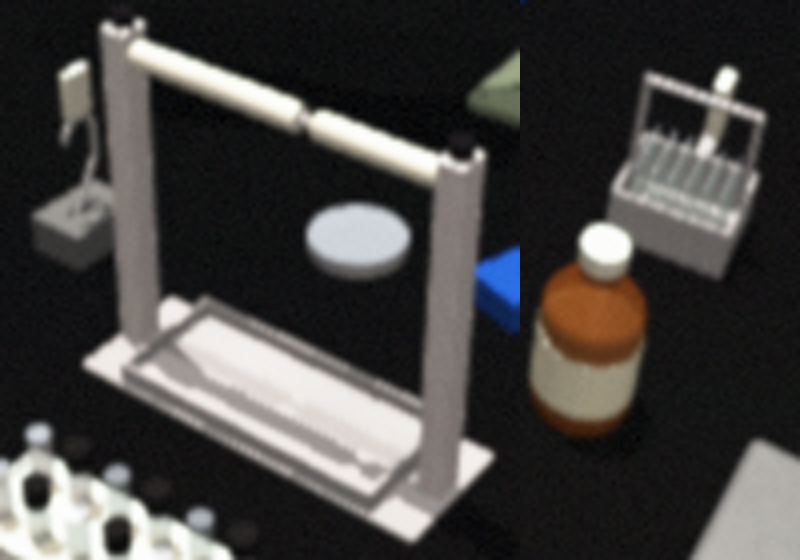

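The crops show the following, in t2 pixels:
- **Rail:** sleeve from (267,88) to (592,102), with a dark neck visible near (402,95).
- **Hook:** tab top at (742,228). Its tip points to world +x.
- **Basket:** bar from (18,235) to (125,235), handle top at (71,314).

```bash
python3 - <<'E'
from h import *
import pickle
a,b=pickle.load(open('c.pkl','rb'))
T=lambda x,y:(137.6+x/4,134.6+y/4)
S=lambda x,y:(184.6+x/4,149.6+y/4)
B=lambda x,y:(329.6+(x-520)/4,224.6+y/4)
for n,p,z in[('railL',(267,88),275),('railR',(592,102),275),('neck',(402,95),275),('postL',(255,85),307),('postR',(608,98),307),('tabtop',(742,228),177),('tab+x',(742,211),177),('tab-x',(742,245),177),
 ('barL',(20,235),120),('barR',(126,236),120),('handtop',(71,314),86),('h+x',(75,298),86),('h-x',(72,330),86),('holder c',(712,254),36),('tray1',(275,217),5),('tray2',(588,231),5),
 ('hold1',(683,293),36),('hold2',(741,294),36),('bx1',(38,285),42),('bx2',(134,285),42)]:
    print(n,onz(b,*T(*p),z))
r=lambda p,q:tri(ray(b,*T(*p)),ray(a,*S(*q)))
print('rail',r((267,88),(135,50)),r((592,102),(437,170)),r((402,95),(306,122)))
print('tabtop',r((742,228),(77,64)))
for n,p,q in[('barL',(20,235),(762,116)),('barR',(126,236),(647,77)),('handle',(71,314),(729,72))]:
    print(n,tri(ray(b,*T(*p)),ray(a,*B(*q))))
E
```

```text
railL [619.9 118.7 275. ]
railR [ 612.3 -149.   275. ]
neck [615.7   7.6 275. ]
postL [612.9 124.1 307. ]
postR [ 606.7 -158.5  307. ]
tabtop [ 527.  -291.4  177. ]
tab+x [ 542.3 -291.8  177. ]
tab-x [ 511.8 -291.   177. ]
barL [521.8 359.4 120. ]
barR [522.3 262.8 120. ]
handtop [454.  317.3  86. ]
h+x [469.  314.6  86. ]
h-x [439.1 315.4  86. ]
holder c [ 527.5 -291.5   36. ]
tray1 [564.3 141.6   5. ]
tray2 [ 554.5 -172.9    5. ]
hold1 [ 488.5 -262.2   36. ]
hold2 [ 488.3 -319.    36. ]
bx1 [487.  362.5  42. ]
bx2 [488.3 270.3  42. ]
rail [664.6  28.8 352.2] [576.7 -45.4 232.2] [618.3   5.2 271.6]
tabtop [ 527.7 -292.5  177.8]
barL [522.4 359.9 117.4]
barR [522.1 271.4 108.2]
handle [454.  316.4  87.3]
```

The rail, hook and basket heights agree with the given ones. The rail's x axis is yawed by about -1.6°, the neck is near (616, 7), the hook grip near (527, -292), and the handle near (453, 316).

>>> {"api": "servo_tool", "payload": {
  "deltas": [
    [-1,1,-0.26,0,0],
    [-1,1,-0.26,0,0],
    [-1,1,-0.26,0,0],
    [-1,1,-0.26,0,0],
    [-1,1,-0.26,0,0],
    [-1,1,-0.26,0,0],
    [-1,1,-0.26,0,0],
    [-1,1,-0.26,0,0],
    [-1,1,-0.26,0,0],
    [-1,1,-0.26,0,0],
    [-1,1,-0.26,0,0],
    [-1,1,-0.26,0,0]
  ]
}}

```text
t: 1.1
position: [525.1, -293.2, 404.5]
orientation: [[0.914, 0.405, -0.001], [0.405, -0.914, 0.0], [-0.0, -0.001, -1.0]]
ft_force: [-0.0, 0.2, 0.5]
width: 85.3
grip_force: 0.0
```

>>> {"api": "servo_tool", "payload": {
  "deltas": [
    [-1,0,0,0,1],
    [-1,0,0,0,1],
    [-1,0,0,0,1],
    [-1,0,0,0,1],
    [-1,0,0,0,1],
    [-1,0,0,0,1],
    [-1,0,0,0,0.2],
    [-1,0,0,0,0],
    [-1,0,0,0,0]
  ]
}}

```text
t: 1.85
position: [524.1, -294.4, 404.5]
orientation: [[1.0, -0.014, -0.0], [-0.014, -1.0, 0.0], [-0.0, -0.0, -1.0]]
ft_force: [-0.1, -0.4, 0.5]
width: 85.6
grip_force: 0.0
```

```bash
cat >> h.py <<'E'
def st():
    s=robot.get_state(); R=np.array(s['orientation']); p=np.array(s['position'])
    print('t',round(s['t'],2),'p',p.round(1),'yaw',np.degrees(np.arctan2(R[1,0],R[0,0])).round(2),'zax',R[:,2].round(3),'w',round(s['width'],1),'g',round(s['grip_force'],1),'f',np.round(s['ft_force'],2),'j',np.round(s['joints'],0))
    return p,R
def go(g):
    p,R=st(); d=np.array(g,float)+[0,0,155]-p; print('units to go',(R.T@d/30).round(3),'mm world',d.round(1))
E
python3 - <<'E'
from h import *
go([527.5,-292,157])
c=cap('wrist','w1')
print(proj(c,[[527.5,-292,177],[542,-292,177],[513,-292,177]]),ray(c,256,192))
E
```

```text
t 1.85 p [ 524.1 -294.4  404.5] yaw -0.79 zax [-0.  0. -1.] w 85.6 g 0.0 f [-0.05 -0.41  0.5 ] j [ 22.  43.   9.  79.  -7.  58. -58.]
units to go [ 0.114 -0.082  3.084] mm world [  3.4   2.4 -92.5]
[[250.9 201.6]
 [250.5 182.7]
 [251.2 219.6]] (array([ 603.58873659, -295.24107348,  375.10630312]), array([-0.32764089, -0.00287167, -0.94479797]))
```

View pics/w1.png

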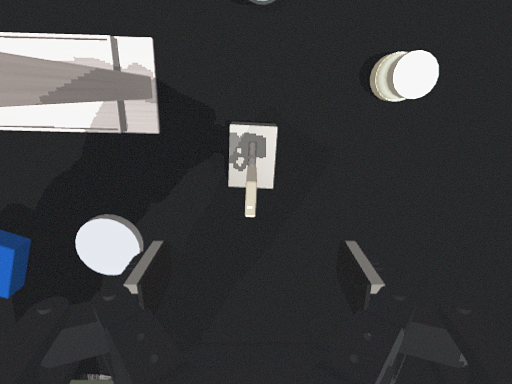

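The wrist view shows the tab at (245–256, 183–217), just where it was predicted, so I go down and grip it.

>>> {"api": "servo_tool", "payload": {
  "deltas": [
    [-1,0.11,-0.08,0.6,0],
    [-1,0,0,0.6,0],
    [-1,0,0,0.6,0],
    [-1,0,0,0.6,0],
    [-1,0,0,0.6,0],
    [-1,0,0,0,0],
    [-0.5,0,0,0,0],
    [0,0,0,0,0],
    [0.4,0,0,0,0],
    [0.6,0,0,0,0],
    [0.7,0,0,0,0]
  ],
  "squeeze": 40
}}

```text
t: 2.82
position: [527.5, -292.1, 315.3]
orientation: [[1.0, -0.016, 0.001], [-0.016, -1.0, -0.0], [0.001, 0.0, -1.0]]
ft_force: [-0.4, -0.6, -0.3]
width: 25.6
grip_force: 0.0
```

>>> {"api": "servo_tool", "payload": {
  "deltas": [
    [1,0,0,0,0],
    [1,0,0,0,0],
    [1,0,0,0,0],
    [1,0,0,0,0],
    [1,0,0,0,0],
    [1,0,0,0,0]
  ]
}}

```text
t: 3.32
position: [527.5, -292.1, 314.9]
orientation: [[1.0, -0.016, 0.0], [-0.016, -1.0, -0.0], [0.0, 0.0, -1.0]]
ft_force: [-0.3, -0.8, 4.8]
width: 7.5
grip_force: 42.4
```

Gripped at 7.5 mm, as the tab should be. Next I lift the hook straight out and carry it in front of the rail.

>>> {"api": "servo_tool", "payload": {
  "deltas": [
    [1,0,0,-0.2,0],
    [1,0,0,-0.4,0],
    [1,0,0,-0.5,0],
    [1,0,0,-0.6,0],
    [1,0,0,-0.7,0],
    [1,0,0,-0.7,0],
    [1,0,0,-0.7,0],
    [1,0,0,-0.7,0],
    [1,0,0,-0.7,0],
    [1,0,0,-0.5,0],
    [1,0,0,-0.3,0],
    [1,0,0,0,0]
  ]
}}

```text
t: 4.32
position: [527.3, -292.1, 496.6]
orientation: [[1.0, -0.016, 0.002], [-0.016, -1.0, -0.001], [0.002, 0.001, -1.0]]
ft_force: [-0.5, -0.5, -0.7]
width: 7.6
grip_force: 41.5
```

>>> {"api": "servo_tool", "payload": {
  "deltas": [
    [1,0,-0.3,0,0],
    [1,0,-0.7,0,0],
    [1,0,-1,0,0],
    [1,0,-1,0,0],
    [1,0,-1,0,0],
    [1,0,-1,0,0],
    [1,0,-1,0,0],
    [1,0,-1,0,0],
    [1,0,-1,0,0],
    [1,0,-1,0,0],
    [1,0,-0.7,0,0],
    [1,0,-0.3,0,0]
  ]
}}

```text
t: 5.32
position: [531.8, 11.5, 493.9]
orientation: [[1.0, -0.012, -0.002], [-0.012, -1.0, 0.001], [-0.002, -0.001, -1.0]]
ft_force: [-0.7, -0.4, -0.3]
width: 7.6
grip_force: 41.5
```

>>> {"api": "servo_tool", "payload": {
  "deltas": [
    [1,0,0,0,0.15],
    [1,0,0,0,0],
    [1,0,0,0,0]
  ]
}}

```text
t: 5.57
position: [532.1, 6.8, 494.5]
orientation: [[1.0, -0.028, -0.001], [-0.028, -1.0, -0.001], [-0.001, 0.001, -1.0]]
ft_force: [-0.5, 0.4, 0.2]
width: 7.5
grip_force: 41.5
```

```bash
python3 - <<'E'
from h import *
go([616,7,338]) 
w=cap('wrist');t=cap('top');s=cap('scene')
import pickle;pickle.dump((w,t,s),open('c2.pkl','wb'))
print(proj(s,[[616,7,275],[540,7,320]]),proj(t,[[616,7,275]]),proj(w,[[616,7,275],[616,-100,275],[616,100,275]]))
x=cv2.resize(s['color'][120:260,190:320],None,fx=3,fy=3,interpolation=cv2.INTER_CUBIC)
y=cv2.resize(w['color'][:, :],(400,420))[:, :]
cv2.imwrite('pics/w2.png',np.hstack([x,y]))
E
```

```text
t 5.57 p [532.1   6.8 494.5] yaw -1.6 zax [-0.001 -0.001 -1.   ] w 7.5 g 41.5 f [-0.51  0.36  0.21] j [-10.  32.  12.  85.  -7.  64. -89.]
units to go [ 2.796 -0.084  0.047] mm world [83.9  0.2 -1.5]
[[263.2 179. ]
 [278.7 153.8]] [[238.3 158.3]] [[250.   85.2]
 [422.8  80. ]
 [101.1  89.6]]
```

View pics/w2.png

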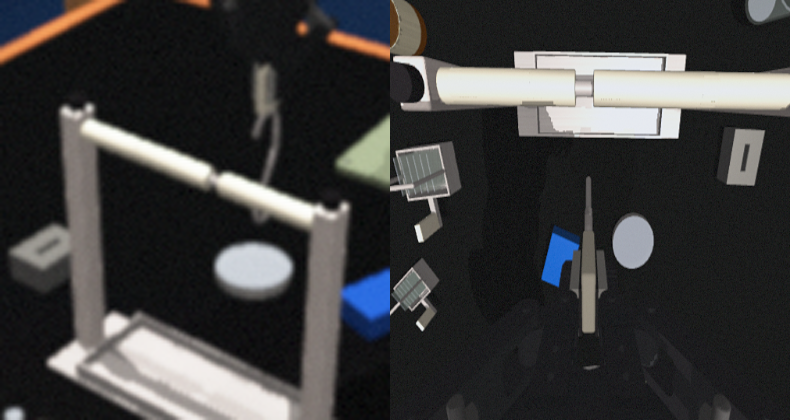

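The wrist view shows the hook hanging straight at column ≈253, and the sleeve's neck at column ≈249. I refine the rail axis and neck with masks.

```bash
python3 - <<'E'
from h import *
import pickle
w,t,s=pickle.load(open('c2.pkl','rb'))
im=w['color'].astype(int)
g=im.min(2); sat=im[:,:,2]-im[:,:,0]
m=(g>120)&(sat>8)
for u in (120,180,225,235,275,300,350,420):
    v=np.where(m[50:125,u])[0]+50
    # longest run
    if len(v): 
        r=max(np.split(v,np.where(np.diff(v)>1)[0]+1),key=len); mid=(r[0]+r[-1])/2
        print(u,r[0],r[-1],onz(w,u,mid,275))
print([(u,im[84,u].tolist()) for u in range(232,268,2)])
E
```

```text
120 86 95 [615.2  88.3 275. ]
180 62 70 [628.2  49.3 275. ]
225 63 72 [626.6  21.9 275. ]
235 63 73 [626.2  15.8 275. ]
275 88 96 [611.5  -8.5 275. ]
300 64 71 [625.3 -23.9 275. ]
350 65 72 [623.9 -54.4 275. ]
420 66 74 [621.9 -97.4 275. ]
[(232, [234, 235, 231]), (234, [234, 234, 229]), (236, [168, 177, 175]), (238, [184, 186, 196]), (240, [190, 190, 198]), (242, [192, 192, 202]), (244, [189, 192, 202]), (246, [188, 192, 202]), (248, [187, 191, 201]), (250, [188, 191, 202]), (252, [189, 192, 203]), (254, [190, 193, 204]), (256, [191, 195, 206]), (258, [137, 139, 146]), (260, [103, 111, 115]), (262, [236, 236, 233]), (264, [235, 234, 230]), (266, [234, 235, 230])]
```

The neck lies at y ≈ 7.5, and the rail's axis at x ≈ 618. I move in over the rail slowly.

>>> {"api": "servo_tool", "payload": {
  "deltas": [
    [1,0.2,-0.05,-0.06,0],
    [1,0.4,-0.05,0,0],
    [1,0.4,0,0,0],
    [1,0.4,0,0,0],
    [1,0.4,0,0,0],
    [1,0.4,0,0,0],
    [1,0.3,0,0,0],
    [1,0.2,0,0,0],
    [1,0.16,0,0,0],
    [1,0,0,0,0],
    [1,0,0,0,0],
    [1,0,0,0,0]
  ]
}}

```text
t: 6.72
position: [617.8, 8.4, 496.6]
orientation: [[1.0, -0.027, -0.0], [-0.027, -1.0, 0.0], [-0.0, -0.0, -1.0]]
ft_force: [-0.6, 0.4, -0.9]
width: 7.7
grip_force: 41.5
```

```bash
python3 - <<'E'
from h import *
go([618,7.5,305]) 
w=cap('wrist');s=cap('scene')
x=cv2.resize(s['color'][130:215,205:310],None,fx=5,fy=5,interpolation=cv2.INTER_CUBIC)[:, :500]
y=cv2.resize(w['color'][30:250,180:330],(290,425))
cv2.imwrite('pics/w3.png',np.hstack([x,y]))
E
```

```text
t 6.72 p [617.8   8.4 496.6] yaw -1.54 zax [-0.  0. -1.] w 7.7 g 41.5 f [-0.58  0.38 -0.88] j [ -8.  41.  11.  65.  -8.  75. -89.]
units to go [0.007 0.029 1.22 ] mm world [  0.2  -0.9 -36.6]
```

View pics/w3.png

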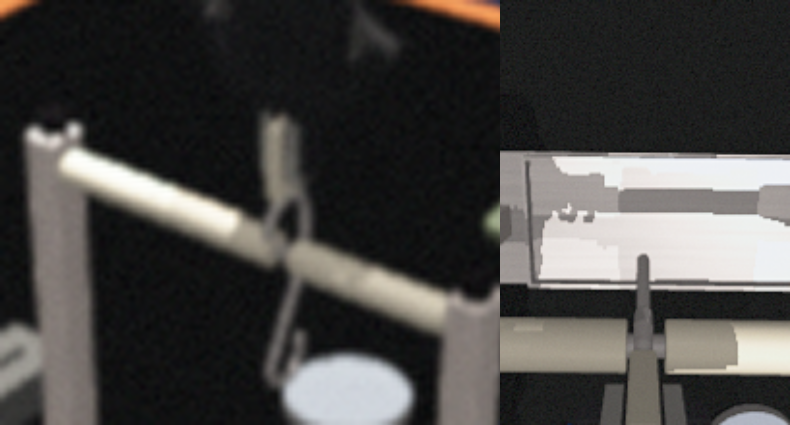

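The hook hangs right over the neck, with the curl around the rail and the tip clear. I lower it, then feel in small steps.

>>> {"api": "servo_tool", "payload": {
  "deltas": [
    [1,0,0.03,0.15,0],
    [1,0,0,0.2,0],
    [1,0,0,0.2,0],
    [1,0,0,0.1,0],
    [1,0,0,0.05,0],
    [1,0,0,0,0],
    [1,0,0,0,0]
  ]
}}

```text
t: 7.4
position: [618.1, 7.7, 475.5]
orientation: [[1.0, -0.026, 0.0], [-0.026, -1.0, 0.0], [0.0, -0.0, -1.0]]
ft_force: [0.6, 0.6, 0.3]
width: 7.4
grip_force: 41.5
```

>>> {"api": "servo_tool", "payload": {
  "deltas": [
    [1,0,0,0.05,0],
    [1,0,0,0.05,0],
    [1,0,0,0,0],
    [1,0,0,0,0]
  ]
}}

```text
t: 7.73
position: [618.1, 7.7, 472.5]
orientation: [[1.0, -0.027, -0.0], [-0.027, -1.0, 0.0], [-0.0, -0.0, -1.0]]
ft_force: [0.5, 0.7, -0.1]
width: 7.6
grip_force: 41.5
```

>>> {"api": "servo_tool", "payload": {
  "deltas": [
    [1,0,0,0.05,0],
    [1,0,0,0.05,0],
    [1,0,0,0,0],
    [1,0,0,0,0]
  ]
}}

```text
t: 8.07
position: [618.1, 7.7, 469.4]
orientation: [[1.0, -0.027, -0.0], [-0.027, -1.0, 0.0], [-0.0, -0.0, -1.0]]
ft_force: [0.0, -1.2, -1.1]
width: 7.3
grip_force: 41.5
```

No contact yet at 469.4, so the hook is below the sleeve level of 473. I continue in small steps.

>>> {"api": "servo_tool", "payload": {
  "deltas": [
    [1,0,0,0.04,0],
    [1,0,0,0.04,0],
    [1,0,0,0,0],
    [1,0,0,0,0]
  ]
}}

```text
t: 8.4
position: [618.1, 7.7, 467.3]
orientation: [[1.0, -0.027, 0.0], [-0.027, -1.0, 0.0], [0.0, -0.0, -1.0]]
ft_force: [-0.2, 0.6, 2.4]
width: 7.3
grip_force: 42.0
```

>>> {"api": "servo_tool", "payload": {
  "deltas": [
    [1,0,0,0.04,0],
    [1,0,0,0,0],
    [1,0,0,0,0]
  ]
}}

```text
t: 8.65
position: [618.1, 7.6, 466.0]
orientation: [[1.0, -0.027, 0.0], [-0.027, -1.0, 0.0], [0.0, -0.0, -1.0]]
ft_force: [-0.4, 0.1, 4.2]
width: 7.4
grip_force: 42.1
```

Contact comes at 467.3, against 467.5 predicted for seated and 473 for on the sleeve. I relieve the press a little and check with a small sideways feel.

>>> {"api": "servo_tool", "payload": {
  "deltas": [
    [1,0,0,-0.04,0],
    [1,0,0.05,0,0],
    [1,0,0.05,0,0],
    [1,0,0,0,0],
    [1,0,0,0,0]
  ]
}}

```text
t: 9.07
position: [617.9, 4.3, 467.1]
orientation: [[1.0, -0.027, -0.0], [-0.027, -1.0, -0.0], [-0.0, 0.0, -1.0]]
ft_force: [-0.4, -1.9, 3.4]
width: 7.4
grip_force: 42.1
```

>>> {"api": "servo_tool", "payload": {
  "deltas": [
    [1,0,0.04,0,0],
    [1,0,0,0,0],
    [1,0,0,0,0]
  ]
}}

```text
t: 9.32
position: [617.9, 3.4, 467.1]
orientation: [[1.0, -0.027, -0.0], [-0.027, -1.0, 0.0], [-0.0, -0.0, -1.0]]
ft_force: [-1.0, -0.3, 3.3]
width: 7.3
grip_force: 42.1
```

>>> {"api": "servo_tool", "payload": {
  "deltas": [
    [1,0,0.04,0,0],
    [1,0,0,0,0],
    [1,0,0,0,0]
  ]
}}

```text
t: 9.57
position: [617.9, 2.9, 467.1]
orientation: [[1.0, -0.026, -0.0], [-0.026, -1.0, 0.002], [-0.0, -0.002, -1.0]]
ft_force: [-1.6, 4.9, 3.2]
width: 7.9
grip_force: 42.1
```

Pushing towards -y is blocked at y ≈ 3 with 4.9 N, so the hook is in the neck. I centre it and let it go.

>>> {"api": "servo_tool", "payload": {
  "deltas": [
    [1,0,-0.08,0,0],
    [1,0,-0.06,0,0],
    [1,0,0,0,0],
    [1,0,0,0,0],
    [0.7,0,0,0,0],
    [0.5,0,0,0,0],
    [0.3,0,0,0,0],
    [0.1,0,0,0,0],
    [-0.1,0,0,0,0],
    [-0.3,0,0,0,0],
    [-0.3,0,0,0,0],
    [-0.3,0,0,0,0]
  ]
}}

```text
t: 10.57
position: [618.0, 6.5, 467.1]
orientation: [[1.0, -0.027, -0.0], [-0.027, -1.0, 0.0], [-0.0, -0.0, -1.0]]
ft_force: [0.5, 0.3, 0.2]
width: 55.8
grip_force: 0.0
```

>>> {"api": "servo_tool", "payload": {
  "deltas": [
    [-0.3,0,0,0,0],
    [-0.3,0,0,-0.2,0],
    [-0.3,0,0,-0.5,0],
    [-0.3,0,0,-0.7,0],
    [-0.3,0,0,-0.6,0],
    [-0.3,0,0,0,0]
  ]
}}

```text
t: 11.07
position: [617.9, 6.3, 530.8]
orientation: [[1.0, -0.027, 0.005], [-0.027, -1.0, 0.0], [0.005, -0.0, -1.0]]
ft_force: [1.3, 0.3, 0.4]
width: 55.4
grip_force: 0.0
```

```bash
python3 - <<'E'
from h import *
st()
w=cap('wrist');s=cap('scene');t=cap('top')
import pickle;pickle.dump((w,t,s),open('c3.pkl','wb'))
x=cv2.resize(s['color'][130:215,205:310],None,fx=5,fy=5,interpolation=cv2.INTER_CUBIC)[:, :500]
y=cv2.resize(w['color'][30:250,180:330],(290,425))
cv2.imwrite('pics/w4.png',np.hstack([x,y]))
print(proj(s,[[618,7,309],[618,7,329],[618,7,169.5]]),proj(w,[[618,7,329],[632,7,329],[604,7,329]]))
E
```

```text
t 11.07 p [617.9   6.3 530.8] yaw -1.52 zax [ 0.005  0.    -1.   ] w 55.4 g 0.0 f [1.26 0.35 0.35] j [ -8.  40.  12.  61.  -7.  80. -90.]
[[262.9 168.5]
 [263.  162. ]
 [262.5 210.7]] [[253.2 221.9]
 [252.6 201.9]
 [253.8 241. ]]
```

View pics/w4.png

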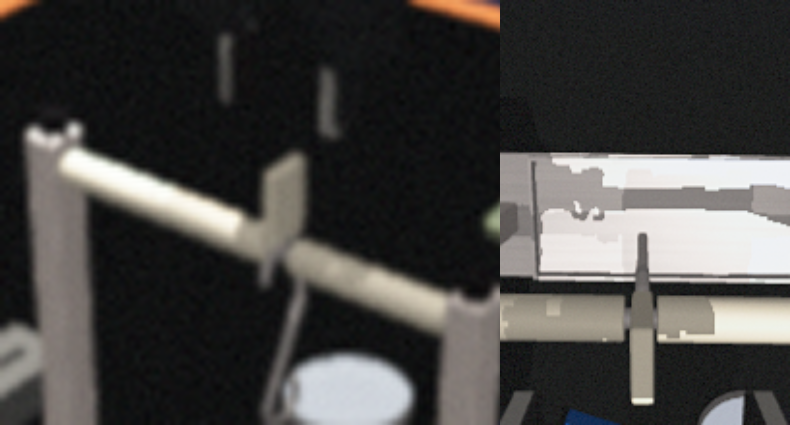

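The hook sits upright in the neck, with its curl near (260,212) in the scene view as predicted. Now to the basket. I also turn the gripper half round, so the wrist camera ends up on the side away from the rail.

>>> {"api": "servo_tool", "payload": {
  "deltas": [
    [-0.3,-0.5,-0.85,0,0],
    [-0.3,-0.5,-0.85,0,0],
    [-0.3,-0.5,-0.85,0,0],
    [-0.3,-0.5,-0.85,0,0],
    [-0.3,-0.5,-0.85,0,0],
    [-0.3,-0.5,-0.85,0,0],
    [-0.3,-0.5,-0.85,0,0],
    [-0.3,-0.5,-0.85,0,0],
    [-0.3,-0.5,-0.85,0,0],
    [-0.3,-0.5,-0.85,0,0],
    [-0.3,-0.5,-0.85,0,0],
    [-0.3,-0.5,-0.85,0,0]
  ]
}}

```text
t: 12.22
position: [445.2, 318.3, 526.6]
orientation: [[1.0, -0.026, -0.001], [-0.026, -1.0, -0.001], [-0.001, 0.001, -1.0]]
ft_force: [1.0, 0.7, -0.5]
width: 55.5
grip_force: 0.0
```

>>> {"api": "servo_tool", "payload": {
  "deltas": [
    [-0.3,0,0,0,-1],
    [-0.3,0,0,0,-1],
    [-0.3,0,0,0,-1],
    [-0.3,0,0,0,-1],
    [-0.3,0,0,0,-1],
    [-0.3,0,0,0,-1],
    [-0.3,0,0,0,-1],
    [-0.3,0,0,0,-1],
    [-0.3,0,0,0,-1],
    [-0.3,0,0,0,-1],
    [-0.3,0,0,0,-1],
    [-0.3,0,0,0,-1]
  ]
}}

```text
t: 13.22
position: [446.1, 317.1, 526.5]
orientation: [[0.686, 0.728, -0.001], [0.728, -0.686, -0.001], [-0.001, -0.0, -1.0]]
ft_force: [0.2, 0.2, -0.1]
width: 55.8
grip_force: 0.0
```

```bash
python3 - <<'E'
from h import *
go([450,316,200])
E
```

```text
t 13.22 p [446.1 317.1 526.5] yaw 46.68 zax [-0.001 -0.001 -1.   ] w 55.8 g 0.0 f [ 0.25  0.21 -0.07] j [-38.  32.  -1.  78.   1.  71. -83.]
units to go [0.068 0.122 5.716] mm world [   3.9   -1.1 -171.5]
```

>>> {"api": "servo_tool", "payload": {
  "deltas": [
    [-0.3,0,0,0,-1],
    [-0.3,0,0,0,-1],
    [-0.3,0,0,0,-1],
    [-0.3,0,0,0,-1],
    [-0.3,0,0,0,-1],
    [-0.3,0,0,0,-1],
    [-0.3,0,0,0,-1],
    [-0.3,0,0,0,-1],
    [-0.3,0,0,0,-1],
    [-0.3,0,0,0,-1],
    [-0.3,0,0,0,-1],
    [-0.3,0,0,0,-1]
  ]
}}

```text
t: 14.22
position: [446.2, 317.1, 526.5]
orientation: [[-0.082, 0.997, -0.001], [0.997, 0.082, -0.001], [-0.001, -0.001, -1.0]]
ft_force: [-0.7, -0.8, 0.0]
width: 55.5
grip_force: 0.0
```

>>> {"api": "servo_tool", "payload": {
  "deltas": [
    [-0.3,0,0,0,-1],
    [-0.3,0,0,0,-1],
    [-0.3,0,0,0,-1],
    [-0.3,0,0,0,-1],
    [-0.3,0,0,0,-1],
    [-0.3,0,0,0,-1],
    [-0.3,0,0,0,-1],
    [-0.3,0,0,0,-1],
    [-0.3,0,0,0,-1],
    [-0.3,0,0,0,-1],
    [-0.3,0,0,0,-1],
    [-0.3,0,0,0,-1]
  ]
}}

```text
t: 15.22
position: [446.2, 317.1, 526.5]
orientation: [[-0.795, 0.606, -0.001], [0.606, 0.795, -0.001], [0.0, -0.001, -1.0]]
ft_force: [-0.4, 0.1, -0.6]
width: 55.3
grip_force: 0.0
```

>>> {"api": "servo_tool", "payload": {
  "deltas": [
    [-0.3,0,0,0.8,-1],
    [-0.3,0,0,0.9,-1],
    [-0.3,0,0,0.9,-1],
    [-0.3,0,0,0.9,-1],
    [-0.3,0,0,0.9,-1],
    [-0.3,0,0,0.9,-1],
    [-0.3,0,0,0,-1],
    [-0.3,0,0,0,-1],
    [-0.3,0,0,0,-1],
    [-0.3,0,0,0,-0.3],
    [-0.3,0,0,0,0],
    [-0.3,0,0,0,0]
  ]
}}

```text
t: 16.22
position: [446.1, 317.1, 367.9]
orientation: [[-1.0, 0.008, -0.0], [0.008, 1.0, -0.0], [0.0, -0.0, -1.0]]
ft_force: [0.3, -0.2, 1.0]
width: 55.6
grip_force: 0.0
```

```bash
python3 - <<'E'
from h import *
go([452,316,66])
w=cap('wrist','w5')
import pickle;pickle.dump(w,open('c5.pkl','wb'))
print(proj(w,[[453,316,86],[441,316,86],[465,316,86],[522,277,120],[522,355,120]]))
E
```

```text
t 16.22 p [446.1 317.1 367.9] yaw 179.56 zax [-0. -0. -1.] w 55.6 g 0.0 f [ 0.25 -0.24  1.03] j [-21.  44. -34.  93.  30.  52.  23.]
units to go [-0.197 -0.034  4.898] mm world [   5.9   -1.1 -146.9]
[[252.3 191.3]
 [252.1 178.9]
 [252.4 203.4]
 [208.9 277.6]
 [296.8 277. ]]
```

View pics/w5.png

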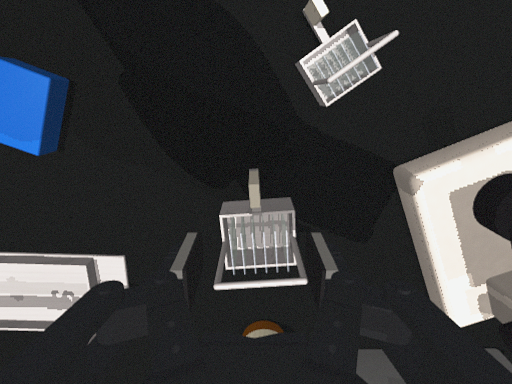

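The wrist view shows the basket's bar from (216,287) to (305,283), and the handle's plate at (254, 170–211). The basket is turned a few degrees, so I work that out.

```bash
python3 - <<'E'
from h import *
import pickle
w=pickle.load(open('c5.pkl','rb'))
L=onz(w,217,286.5,120);R=onz(w,304.5,282.5,120);print(L,R,(L+R)/2,np.degrees(np.arctan2(-(R-L)[0],(R-L)[1])),np.linalg.norm(R-L))
im=w['color']
for v in range(166,216,3):
    r=im[v,240:270].astype(int).min(1); k=np.where(r>105)[0]; print(v,(k[0]+240,k[-1]+240) if len(k) else None, im[v,254].tolist())
print(onz(w,254.5,211,86),onz(w,254.5,190,86))
E
```

```text
[531.4 283.8 120. ] [527.8 362.1 120. ] [529.6  322.95 120.  ] 2.6324348689865 78.38271493129083
166 None [24, 28, 23]
169 None [85, 86, 89]
172 (np.int64(250), np.int64(257)) [112, 126, 130]
175 (np.int64(250), np.int64(257)) [110, 122, 126]
178 (np.int64(250), np.int64(257)) [112, 123, 129]
181 (np.int64(249), np.int64(258)) [113, 120, 131]
184 (np.int64(249), np.int64(258)) [138, 153, 159]
187 (np.int64(249), np.int64(258)) [150, 167, 174]
190 (np.int64(249), np.int64(258)) [154, 170, 178]
193 (np.int64(249), np.int64(259)) [148, 166, 175]
196 (np.int64(249), np.int64(259)) [154, 168, 176]
199 (np.int64(250), np.int64(259)) [151, 165, 174]
202 (np.int64(241), np.int64(259)) [149, 168, 176]
205 (np.int64(250), np.int64(260)) [150, 166, 174]
208 (np.int64(251), np.int64(260)) [127, 133, 137]
211 (np.int64(252), np.int64(269)) [116, 118, 122]
214 (np.int64(240), np.int64(269)) [125, 127, 132]
[472.7 317.9  86. ] [451.7 318.1  86. ]
```

The bar comes out 78.4 mm long, as given, with the basket yawed 2.6° and its handle near (458, 319). I turn, go down and grip, taking the handle 6 mm off centre for clearance.

>>> {"api": "servo_tool", "payload": {
  "deltas": [
    [-0.3,0,0,0,-0.76],
    [-0.3,-0.2,0.045,0.6,0],
    [-0.3,0,0,0.8,0],
    [-0.3,0,0,0.9,0],
    [-0.3,0,0,0.9,0],
    [-0.3,0,0,0.8,0],
    [-0.3,0,0,0.5,0],
    [-0.3,0,0,0.33,0],
    [-0.3,0,0,0,0],
    [-0.3,0,0,0,0]
  ]
}}

```text
t: 17.1
position: [452.1, 319.0, 223.7]
orientation: [[-0.999, -0.047, 0.0], [-0.047, 0.999, 0.0], [-0.0, 0.0, -1.0]]
ft_force: [0.5, -0.4, 0.2]
width: 55.4
grip_force: 0.0
```

>>> {"api": "servo_tool", "payload": {
  "deltas": [
    [0,0,0,0,0],
    [0.3,0,0,0,0],
    [0.5,0,0,0,0],
    [0.6,0,0,0,0],
    [0.7,0,0,0,0],
    [0.8,0,0,0,0],
    [0.9,0,0,0,0],
    [1,0,0,0,0],
    [1,0,0,0,0],
    [1,0,0,0,0],
    [1,0,0,0,0]
  ],
  "squeeze": 70
}}

```text
t: 18.02
position: [452.1, 318.8, 223.6]
orientation: [[-0.999, -0.047, 0.0], [-0.047, 0.999, -0.0], [-0.0, -0.0, -1.0]]
ft_force: [-2.0, -1.5, 6.2]
width: 9.0
grip_force: 68.2
```

>>> {"api": "servo_tool", "payload": {
  "deltas": [
    [1,0,0,-0.05,0],
    [1,0,0,-0.1,0],
    [1,0,0,-0.15,0],
    [1,0,0,-0.2,0],
    [1,0,0,-0.3,0],
    [1,0,0,-0.4,0],
    [1,0,0,-0.4,0],
    [1,0,0,-0.4,0],
    [1,0,0,-0.4,0],
    [1,0,0,-0.3,0],
    [1,0,0,-0.1,0],
    [1,0,0,0,0]
  ]
}}

```text
t: 19.02
position: [452.2, 318.8, 308.0]
orientation: [[-0.999, -0.047, 0.001], [-0.047, 0.999, 0.001], [-0.001, 0.001, -1.0]]
ft_force: [-0.8, -0.3, -2.1]
width: 9.3
grip_force: 68.0
```

```bash
cat > bar.py <<'E'
from h import *
# bar ends in the wrist view: bright thin row near the lowest bright edge of the basket
p,R=st(); w=cap('wrist'); import pickle; pickle.dump(w,open('c6.pkl','wb'))
pz=p[2]-155+52
g=w['color'].min(2)
for u in (222,230,260,290,299):
    v=np.where(g[255:310,u]>130)[0]+255; print(u,v.tolist()[-12:])
for v in range(276,294,2):
    k=np.where(g[v,195:325]>130)[0]+195; print(v,(k[0],k[-1],len(k)) if len(k) else None)
E
python3 bar.py
```

```text
t 19.02 p [452.2 318.8 308. ] yaw -177.29 zax [ 0.001  0.001 -1.   ] w 9.3 g 68.0 f [-0.78 -0.32 -2.12] j [-22.  49. -32.  96.  34.  46.  23.]
222 []
230 []
260 [298, 299, 300, 301, 302, 303, 304, 305, 306, 307, 308, 309]
290 []
299 []
276 (np.int64(244), np.int64(263), 20)
278 (np.int64(244), np.int64(263), 20)
280 (np.int64(244), np.int64(263), 20)
282 (np.int64(244), np.int64(263), 20)
284 (np.int64(244), np.int64(263), 20)
286 (np.int64(244), np.int64(263), 20)
288 (np.int64(244), np.int64(263), 20)
290 (np.int64(244), np.int64(263), 20)
292 (np.int64(244), np.int64(263), 20)
```

```bash
cat > bar.py <<'E'
from h import *
import sys,pickle
p,R=st(); w=cap('wrist'); pickle.dump(w,open('c6.pkl','wb'))
z=p[2]-103.6
C=p-np.array([0,0,103.6]); ax=-R[:,0]; ay=R[:,1]
b=C+76*ax+[0,0,0]
q=proj(w,[b,b-39*ay,b+39*ay]); print('exp',q.tolist())
g=w['color'].min(2).astype(int)
for s in(-30,-20,-10,10,20,30):
    u,v=proj(w,b+s*ay)[0].round().astype(int); lo,hi=v-30,min(v+40,384)
    print(u,lo,g[lo:hi,u].tolist())
E
python3 bar.py
```

```text
t 19.07 p [452.1 318.7 307.3] yaw -177.29 zax [ 0.  0. -1.] w 8.9 g 68.0 f [-0.01 -0.1  -2.2 ] j [-22.  49. -32.  96.  34.  45.  22.]
exp [[253.0, 490.2], [158.3, 490.3], [347.7, 490.2]]
180 460 []
204 460 []
229 460 []
277 460 []
302 460 []
326 460 []
```

>>> {"api": "servo_tool", "payload": {
  "deltas": [
    [1,0,0,0,0.55],
    [1,0,0,0,0.52],
    [1,0,-0.1,0,0],
    [1,0,-0.25,0,0],
    [1,0,-0.4,0,0],
    [1,0,-0.55,0,0],
    [1,0,-0.7,0,0],
    [1,0,-0.7,0,0],
    [1,0,-0.7,0,0],
    [1,0,-0.7,0,0],
    [1,0,-0.7,0,0],
    [1,0,-0.7,0,0]
  ]
}}

```text
t: 20.12
position: [447.3, 152.2, 307.1]
orientation: [[-1.0, 0.026, -0.001], [0.026, 1.0, -0.0], [0.0, -0.0, -1.0]]
ft_force: [0.3, -0.9, -2.6]
width: 9.1
grip_force: 68.1
```

>>> {"api": "servo_tool", "payload": {
  "deltas": [
    [1,0,-0.7,0,0],
    [1,0,-0.7,0,0],
    [1,0,-0.7,0,0],
    [1,0,-0.7,0,0],
    [1,0,-0.7,0,0],
    [1,0,-0.6,0,0],
    [1,-0.1,-0.4,0,0],
    [1,-0.25,-0.25,0,0],
    [1,-0.35,0,0,0],
    [1,-0.25,0,0,0],
    [1,-0.15,0,0,0],
    [1,0,0,0,0]
  ]
}}

```text
t: 21.12
position: [477.0, 10.1, 307.0]
orientation: [[-1.0, 0.027, -0.0], [0.027, 1.0, 0.0], [0.0, 0.0, -1.0]]
ft_force: [0.3, -0.6, -1.7]
width: 9.1
grip_force: 68.2
```

```bash
python3 - <<'E'
from h import *
import pickle
st()
s=cap('scene');t=cap('top');pickle.dump((s,t),open('c7.pkl','wb'))
p=np.array(robot.get_state()['position'])
b=p+[76,-2.1,-103.6]
print('bar exp',b); q=[b,b+[1,39,0],b-[1,39,0]]
print('scene',proj(s,q).tolist(),'top',proj(t,q).tolist())
k=[[618,6.5,169.5],[604,6.9,186.5],[632,6,177.5],[601,7,237.5]]
print('hook curl,tip,shanklow,shankhigh',proj(s,k).tolist(),proj(t,k).tolist())
def pk(p,x=0): 
    u,v=p; return
x=cv2.resize(s['color'][150:270,225:325],None,fx=5,fy=5,interpolation=cv2.INTER_CUBIC)
y=cv2.resize(t['color'][145:205,213:263],None,fx=6,fy=10,interpolation=cv2.INTER_CUBIC)
cv2.imwrite('pics/w10.png',np.hstack([x,y]))
E
```

```text
t 21.12 p [477.   10.1 307. ] yaw 178.46 zax [-0.  0. -1.] w 9.1 g 68.2 f [ 0.25 -0.62 -1.68] j [ 13.  44. -33. 111.  40.  36.  43.]
bar exp [552.3002868    8.29800138 203.48102636]
scene [[275.6, 190.7], [286.7, 195.1], [264.8, 186.5]] top [[238.1, 181.8], [226.8, 181.3], [249.4, 182.2]]
hook curl,tip,shanklow,shankhigh [[262.3, 210.6], [265.2, 203.5], [259.4, 210.6], [266.1, 188.2]] [[239.3, 165.9], [239.0, 168.5], [239.4, 161.5], [238.5, 165.6]]
```

>>> {"api": "servo_tool", "payload": {
  "deltas": [
    [1,-0.1,0,0,0],
    [1,-0.25,0,0,0],
    [1,-0.35,0,0,0],
    [1,-0.35,0,0,0],
    [1,-0.2,0,0,0],
    [1,-0.1,0,0,0],
    [1,0,0,0,0],
    [1,0,0,0,0]
  ]
}}

```text
t: 21.88
position: [516.8, 9.4, 307.2]
orientation: [[-1.0, 0.027, -0.0], [0.027, 1.0, -0.0], [0.0, -0.0, -1.0]]
ft_force: [0.2, 0.2, -2.6]
width: 9.5
grip_force: 68.2
```

```bash
python3 - <<'E'
from h import *
import pickle
st()
s=cap('scene');t=cap('top');pickle.dump((s,t),open('c7.pkl','wb'))
p=np.array(robot.get_state()['position'])
b=p+[76,-2.1,-103.6]
print('bar exp',b); q=[b,b+[1,39,0],b-[1,39,0]]
print('scene',proj(s,q).tolist(),'top',proj(t,q).tolist())
x=cv2.resize(s['color'][150:270,225:325],None,fx=5,fy=5,interpolation=cv2.INTER_CUBIC)
y=cv2.resize(t['color'][145:205,213:263],None,fx=6,fy=10,interpolation=cv2.INTER_CUBIC)
cv2.imwrite('pics/w10.png',np.hstack([x,y]))
E
```

```text
t 21.88 p [516.8   9.4 307.2] yaw 178.45 zax [-0. -0. -1.] w 9.5 g 68.2 f [ 0.17  0.19 -2.58] j [ 14.  47. -34. 103.  38.  42.  47.]
bar exp [592.84186104   7.35936028 203.64055514]
scene [[267.6, 196.9], [278.9, 201.5], [256.7, 192.4]] top [[238.6, 170.4], [227.4, 169.9], [249.8, 170.8]]
```

View pics/w10.png

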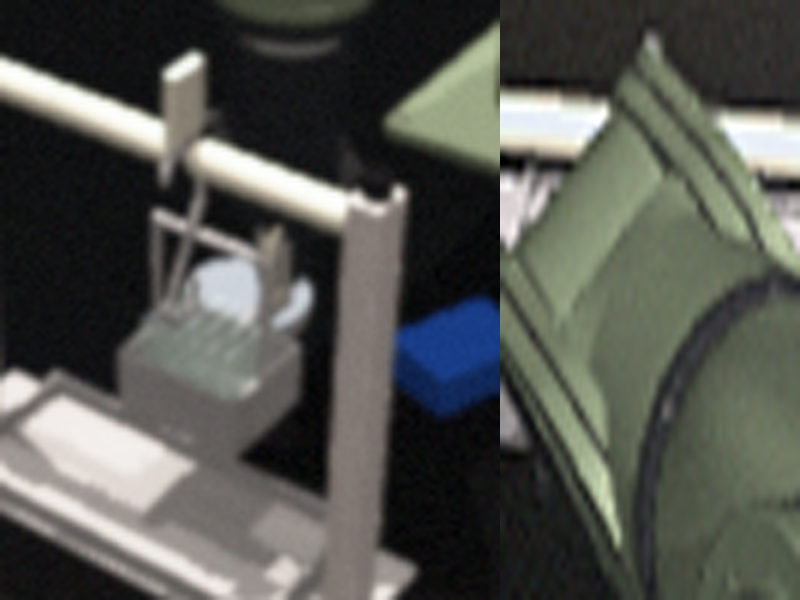

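The bar's ends are where expected, at crop (155,212) and (268,257), and the basket hangs upright. The hook's shank and curl at (168,303) also match. The last check is the clearance between wrist, rail and tab for the final 25 mm.

```bash
python3 - <<'E'
from h import *
import pickle
s,t=pickle.load(open('c7.pkl','rb'))
p=np.array([516.8,9.4,307.2])
print('TCP, +-45x, tabtop',proj(s,[p,p+[45,0,0],p+[38,0,-101],p+[-76,0,-29],[618,7,329]]).tolist())
im=s['color'].astype(int); hsv=cv2.cvtColor(s['color'],cv2.COLOR_BGR2HSV)
m=(hsv[...,0]>30)&(hsv[...,0]<75)&(hsv[...,1]>40)&(hsv[...,2]>35)
for v in range(100,172,5):
    k=np.where(m[v,180:330])[0]+180; print(v,(k.min(),k.max(),len(k)) if len(k) else None)
def ony(c,u,v,y):
    o,d=ray(c,u,v); return (o+d*(y-o[1])/d[1]).round()
for uv in((267,155),(300,155),(283,160),(267,140),(262,130)): print(uv,ony(s,*uv,9))
tm=t['color'];
for z in(307,350,400,450,500): print(z,onz(t,238,149,z))
E
```

```text
TCP, +-45x, tabtop [[283.6, 154.9], [275.0, 161.1], [275.5, 190.4], [296.6, 153.7], [263.0, 162.0]]
100 (np.int64(265), np.int64(326), 44)
105 (np.int64(267), np.int64(329), 47)
110 (np.int64(266), np.int64(329), 48)
115 (np.int64(266), np.int64(329), 47)
120 (np.int64(266), np.int64(329), 46)
125 (np.int64(266), np.int64(329), 45)
130 (np.int64(265), np.int64(329), 38)
135 (np.int64(268), np.int64(329), 33)
140 (np.int64(267), np.int64(329), 31)
145 (np.int64(266), np.int64(329), 35)
150 (np.int64(270), np.int64(329), 30)
155 (np.int64(322), np.int64(326), 5)
160 (np.int64(316), np.int64(325), 10)
165 (np.int64(310), np.int64(325), 16)
170 (np.int64(304), np.int64(327), 23)
(267, 155) [602.   9. 344.]
(300, 155) [418.   9. 264.]
(283, 160) [518.   9. 291.]
(267, 140) [603.   9. 388.]
(262, 130) [627.   9. 425.]
307 [637.7   7.5 307. ]
350 [624.1   6.  350. ]
400 [608.3   4.2 400. ]
450 [592.5   2.5 450. ]
500 [576.7   0.7 500. ]
```

The flange is a cylinder of about 48 mm radius, so it stays clear by some 8 mm. I enter the curl.

>>> {"api": "servo_tool", "payload": {
  "deltas": [
    [1,-0.08,0,0,0],
    [1,-0.15,0,0,0],
    [1,-0.15,0,0,0],
    [1,-0.1,0,0.05,0],
    [1,-0.05,0,0.08,0],
    [1,0,0,0,0],
    [1,0,0,0,0]
  ]
}}

```text
t: 22.57
position: [533.0, 9.0, 303.0]
orientation: [[-1.0, 0.027, -0.001], [0.027, 1.0, 0.0], [0.001, 0.0, -1.0]]
ft_force: [-1.0, 0.3, -2.9]
width: 9.3
grip_force: 68.2
```

>>> {"api": "servo_tool", "payload": {
  "deltas": [
    [1,-0.04,0,0.1,0],
    [1,-0.06,0,0.1,0],
    [1,-0.06,0,0.1,0],
    [1,0,0,0.04,0],
    [1,0,0,0,0],
    [1,0,0,0,0]
  ]
}}

```text
t: 23.07
position: [537.9, 8.9, 293.0]
orientation: [[-1.0, 0.027, -0.0], [0.027, 1.0, 0.0], [0.0, 0.0, -1.0]]
ft_force: [0.5, 0.6, -2.2]
width: 8.7
grip_force: 68.2
```

>>> {"api": "servo_tool", "payload": {
  "deltas": [
    [1,0,0,0.08,0],
    [1,0,0,0.08,0],
    [1,0,0,0.08,0],
    [1,0,0,0,0],
    [1,0,0,0,0]
  ]
}}

```text
t: 23.48
position: [537.9, 8.8, 285.8]
orientation: [[-1.0, 0.027, -0.0], [0.027, 1.0, 0.0], [0.0, 0.0, -1.0]]
ft_force: [0.6, -0.2, -2.3]
width: 8.8
grip_force: 68.2
```

>>> {"api": "servo_tool", "payload": {
  "deltas": [
    [1,-0.05,0,0.08,0],
    [1,-0.04,0,0.08,0],
    [1,-0.02,0,0.06,0],
    [1,0,0,0,0],
    [1,0,0,0,0]
  ]
}}

```text
t: 23.9
position: [541.2, 8.8, 279.2]
orientation: [[-1.0, 0.027, -0.0], [0.027, 1.0, 0.0], [0.0, 0.0, -1.0]]
ft_force: [-0.8, -1.2, -2.4]
width: 9.3
grip_force: 68.2
```

>>> {"api": "servo_tool", "payload": {
  "deltas": [
    [1,0,0,0.05,0],
    [1,0,0,0.05,0],
    [1,0,0,0,0],
    [1,0,0,0,0]
  ]
}}

```text
t: 24.23
position: [541.2, 8.8, 276.3]
orientation: [[-1.0, 0.027, -0.0], [0.027, 1.0, 0.0], [0.0, 0.0, -1.0]]
ft_force: [0.0, 0.4, -1.3]
width: 9.4
grip_force: 68.2
```

>>> {"api": "servo_tool", "payload": {
  "deltas": [
    [1,0,0,0.04,0],
    [1,0,0,0.03,0],
    [1,0,0,0,0],
    [1,0,0,0,0]
  ]
}}

```text
t: 24.57
position: [541.2, 8.8, 274.1]
orientation: [[-1.0, 0.027, -0.0], [0.027, 1.0, 0.0], [0.0, 0.0, -1.0]]
ft_force: [-0.1, 0.3, -1.5]
width: 9.5
grip_force: 68.2
```

>>> {"api": "servo_tool", "payload": {
  "deltas": [
    [1,0,0,0.04,0],
    [1,0,0,0.03,0],
    [1,0,0,0,0],
    [1,0,0,0,0]
  ]
}}

```text
t: 24.9
position: [541.3, 8.8, 272.2]
orientation: [[-1.0, 0.027, 0.0], [0.027, 1.0, 0.0], [-0.0, 0.0, -1.0]]
ft_force: [0.4, 0.4, 0.9]
width: 8.7
grip_force: 68.7
```

>>> {"api": "servo_tool", "payload": {
  "deltas": [
    [1,0,0,0.04,0],
    [1,0,0,0,0],
    [1,0,0,0,0]
  ]
}}

```text
t: 25.15
position: [541.3, 8.8, 270.9]
orientation: [[-1.0, 0.027, 0.0], [0.027, 1.0, 0.0], [-0.0, 0.0, -1.0]]
ft_force: [0.1, 0.3, 1.6]
width: 8.9
grip_force: 68.8
```

The bar takes the weight at 272.5 (273 predicted), so it lies in the curl. I ease off, open gently and back away.

>>> {"api": "servo_tool", "payload": {
  "deltas": [
    [1,0,0,-0.03,0],
    [1,0,0,0,0],
    [1,0,0,0,0],
    [0.8,0,0,0,0],
    [0.7,0,0,0,0],
    [0.6,0,0,0,0],
    [0.5,0,0,0,0],
    [0.4,0,0,0,0],
    [0.2,0,0,0,0],
    [0,0,0,0,0],
    [-0.2,0,0,0,0],
    [-0.2,0,0,0,0]
  ]
}}

```text
t: 26.15
position: [541.2, 8.8, 271.8]
orientation: [[-1.0, 0.027, -0.0], [0.027, 1.0, 0.0], [0.0, 0.0, -1.0]]
ft_force: [-0.8, -0.2, -0.1]
width: 50.8
grip_force: 0.0
```

```bash
python3 - <<'E'
from h import *
import pickle
st()
s=cap('scene');w=cap('wrist');o,_=pickle.load(open('c7.pkl','rb'))
pickle.dump((s,w),open('c8.pkl','wb'))
b=np.array([618,6.5,169.5])
q=proj(s,[b,b+[1,39,0],b-[1,39,0]]);print(q.tolist())
g=s['color'].min(2).astype(int)
for f in(-33,-25,-15,15):
    u,v=proj(s,b+[f*.028,f,0])[0].round().astype(int); print(u,v,g[v-8:v+9,u].tolist())
E
```

```text
t 26.15 p [541.2   8.8 271.8] yaw 178.44 zax [-0.  0. -1.] w 50.8 g 0.0 f [-0.82 -0.19 -0.06] j [ 12.  52. -33. 100.  40.  41.  47.]
[[262.3, 210.6], [273.5, 215.4], [251.5, 205.9]]
253 207 [11, 18, 16, 14, 16, 13, 17, 41, 78, 91, 69, 35, 17, 18, 17, 18, 16]
255 208 [16, 12, 16, 13, 15, 13, 23, 45, 78, 83, 60, 28, 18, 12, 14, 15, 14]
258 209 [18, 22, 23, 37, 45, 57, 76, 106, 127, 137, 135, 116, 93, 77, 57, 25, 11]
267 212 [28, 45, 54, 52, 50, 54, 47, 53, 79, 127, 134, 105, 83, 69, 43, 19, 13]
```

The bar shows within 1 px of where the curl holds it, and the basket hangs after release. I back straight off.

>>> {"api": "servo_tool", "payload": {
  "deltas": [
    [-0.2,0.1,0,0,0],
    [-0.2,0.2,0,0,0],
    [-0.2,0.3,0,0,0],
    [-0.2,0.5,0,0,0],
    [-0.2,0.6,0,0,0],
    [-0.2,0.6,0,0,0],
    [-0.2,0.5,0,0,0],
    [-0.2,0.3,0,0,0],
    [-0.2,0.1,0,-0.5,0],
    [-0.2,0,0,-0.8,0],
    [-0.2,0,0,-0.5,0],
    [-0.2,0,0,0,0]
  ]
}}

```text
t: 27.25
position: [445.0, 11.4, 328.1]
orientation: [[-1.0, 0.027, 0.003], [0.027, 1.0, 0.0], [-0.003, 0.0, -1.0]]
ft_force: [0.2, 0.4, -0.9]
width: 50.8
grip_force: 0.0
```

>>> {"api": "servo_tool", "payload": {
  "deltas": [
    [-0.2,0,0,0,0],
    [-0.2,0,0,0,0],
    [-0.2,0,0,0,0],
    [-0.2,0,0,0,0],
    [-0.2,0,0,0,0],
    [-0.2,0,0,0,0],
    [-0.2,0,0,0,0],
    [-0.2,0,0,0,0],
    [-0.2,0,0,0,0],
    [-0.2,0,0,0,0],
    [-0.2,0,0,0,0],
    [-0.2,0,0,0,0]
  ]
}}

```text
t: 28.25
position: [445.3, 11.3, 325.8]
orientation: [[-1.0, 0.027, -0.0], [0.027, 1.0, 0.0], [0.0, 0.0, -1.0]]
ft_force: [0.0, -0.4, 0.2]
width: 51.5
grip_force: 0.0
```

```bash
python3 - <<'E'
from h import *
st()
b=np.array([618,6.5,169.5]); P=None
for i in range(4):
    s=cap('scene');g=s['color'].min(2).astype(int)
    d=0 if P is None else np.abs(g-P)[150:260,240:300].max()
    P=g; print('max diff',d)
for f in(-33,-25,28):
    u,v=proj(s,b+[f*.028,f,0])[0].round().astype(int); print(u,v,g[v-8:v+9,u].tolist())
E
```

```text
t 28.25 p [445.3  11.3 325.8] yaw 178.44 zax [-0.  0. -1.] w 51.5 g 0.0 f [ 0.01 -0.36  0.24] j [ 14.  41. -34. 116.  39.  35.  41.]
max diff 0
max diff 16
max diff 14
max diff 17
253 207 [14, 17, 16, 15, 12, 17, 28, 49, 81, 84, 58, 30, 21, 20, 22, 14, 20]
255 208 [12, 10, 15, 18, 14, 18, 28, 63, 91, 85, 55, 29, 18, 17, 16, 19, 13]
270 214 [206, 205, 205, 206, 207, 204, 204, 195, 163, 121, 96, 85, 72, 53, 37, 33, 36]
```

The basket hangs still (frame differences are noise only) and the robot is clear, so I hand in.

```bash
python3 -c "
from station import robot
print(robot.hand_in())"
```

```text
the job is handed in; nothing more can be done
None
```

The S-hook is seated in the rail's neck and the basket hangs still from its lower curl, both released with the arm clear; I handed the job in at about 28 s, and no verdict was returned.

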